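# Tighten the start switch's nut, fit its D-bore knob and hold it pressed

### The arm

A 6-joint arm with a two-finger parallel gripper is mounted at the origin on a cart in front of the work surface, level with it; the furniture and walls round the work are solid. World frame = base frame: x ahead of the robot, y to its left, z up, the work surface at z = 0. Lengths are in m, angles in rad, forces in N, time in s.
With the tool pointing down it reaches from about 0.35 to 0.85 m from the base axis. Payload 8.1 kg.
Tool frame: the origin (TCP) lies on the centre line of the jaws, within the pads' length; the fingertips stand 17 mm ahead of it and the grasp point (between the pads) lies 2 mm behind it; z points along the fingers, y is the line along which they close (so a half turn about z gives the same grasp; the last joint's range is limited). The gripper opens to 93 mm and grips with 3 to 60 N. Pads are 15 mm wide; open, the fingers measure 128 mm over their backs; the gripper's body (75 mm by 188 mm) begins 65 mm behind the grasp point.
Start: joints at [-1.225, 0.13, 1.488, -0, 1.523, -0.085], TCP at [0.251, -0.545, 0.236] pointing down, gripper open.
Joint ranges: [-2.96, 2.96], [-0.89, 2.26], [0.02, 2.5], [-1.34, 4.48], [0, 2.73], [-2.66, 2.66]. Speed limits (rad/s): [2.39, 2.39, 2.79, 3.14, 3.14, 3.14].

### API

Orientations are given as a rotation vector (axis times angle).
In Python, from plant import status, eyes, robot gives the robot as it stands. The module is installed in compiled form; this text tells all that it offers.
- The arm moves only by the tool servo_tool, never from a script. Its argument "plan" is text: rows parted by semicolons, each of 4 numbers parted by spaces: the shift along the tool's x, y, z in m, then the turn about the tool's z in degrees. A call has 1 to 12 rows; each row is the pose to reach, as a shift and turn from the pose commanded when the call began, along the tool's axes at that moment; what a row does not reach only later rows make up. A row lasts 1/12 s, in which the tool goes at most 41.7 mm and 7.16 degrees, less where a joint would pass 70% of its speed; a pose out of reach is approached as far as the arm can. A call with a gripper value outside its range is refused whole. "grip" is the closure, from -1 (fully open) to 1 (shut), set as the call begins (left out, the last holds). The fingers move at their own pace and stop on an object; "grip_force" is the grip in N (left out, the last holds). Time passes only in rows, so rows that repeat a pose let the fingers close. It gives the time, the measured TCP pose, the force, the opening and the grip force at its end, in the units of the state.
- status.read_state(): the state, without advancing time (a new reading comes with each control period).
- eyes.read_camera(name): name is "side" or "top"; returns a dict with "image" (420x560x3 uint8, blue, green, red), "fovy" (degrees; the focal length in pixels is half the picture's height over the tangent of half this angle, whatever the lens; pixels are square), "cx", "cy" (the principal point, pixels), "world_from_camera" (4x4, takes a point from camera to world coordinates). Camera axes: x right, y down, z forward; pixel columns grow to the right and rows downward; lengths in m; the calibration is good to about 2 mm. A picture is of the moment at which its call begins. There is no depth.
- robot.close_job(): hands the job in; it is judged then, once.
The state is a dict: "t": time; "q": joint angles; "dq": joint speeds; "joint_torque": joint torques, N m; "tool_pos": TCP position; "orientation": TCP orientation; "force": force on the tool from outside, world axes, zero at the start; "wrist_torque": the same for the moment, N m; "opening": finger opening in m; "gripper_force": force on a finger pad.
Only numpy, scipy, OpenCV 4.12 (cv2) and the standard library are available. Lean on these libraries where they do the work, as an engineer would, in place of code of your own. Each camera call takes 0.05 s, during which the arm holds its last target. There are 200 camera calls.

### The job

The push-to-start switch of the white-topped start box is loose and its black knob is off: turn the hex nut round the switch's shaft clockwise (seen from above) until it stops. Then take the knob, turn it so that its orange pointer points the same way as the orange line on the box (flat of the bore to flat of the shaft), push it fully home on the shaft and keep pressing until the sprung shaft is right in. Finish while still holding the knob pressed in, not letting go, and leave the scoop, the tin and the tube alone.

Things in the scene. Friction and masses are not known exactly. Their poses are not given: they have to be found in the camera images.
- start_box: fixed box: grey base, white top, 150 mm (x) by 130 mm (y; feet reach 162 mm), 50 mm high. Origin on the worktop under the switch shaft's axis, the middle of the box; z up. Its front is its own -x, marked by an orange line on the top. On the top: the hex nut, and standing out of it the upright steel D-shaft, whose flat faces the box's -x. A green lamp, 6 mm high, is 54 mm behind the shaft (+x)
- index_mark (a point): middle of the orange line on the top of the box, 48 mm in front (-x of the box) of the shaft axis, 50 mm above the worktop
- lock_nut (a joint): captive steel hex nut on the box's top round the shaft, 30 mm across flats, from 50 to 62 mm above the worktop. Angle in rad, grows clockwise seen from above; starts 0.9 to 1.5 short of its stop at 2.2 (tight). Needs 0.12 N m, stays where left, keeps its height. At angle a a pair of flats faces along -a from the box's x axis (counterclockwise positive from above), others at 60 degree steps
- nut_centre (a point): centre of the nut on its axis, 56 mm above the worktop; its x axis stands square on a pair of flats and turns with the nut
- push_shaft (a joint): how far the sprung D-shaft is pushed down, in m: 0 out, 0.006 fully in. The spring needs about 4.5 N to start and 10 N at full travel; the shaft comes back out when released. It cannot rotate in the box
- shaft_tip (a point): centre of the D-shaft's tip, on its axis, 88 mm above the worktop when out (26 mm above the nut). Steel, 16 mm diameter with one flat 1.5 mm from the axis on the box's -x side; the top 2 mm tapers in by 1 mm (flat: 0.3 mm). Axes as the box
- knob: loose black knob, 60 g, bore down: bar 46 mm long (x), 30 mm wide (y: grip these flat sides), 36 mm high; skirt 52 mm across, 6 mm thick at the bottom. Origin at the centre of its underside on the bore's axis, z up. Orange pointer marks its -x. D-bore 16 mm deep, 17.8 mm across, flat 2.4 mm from the axis at -x. Goes on when its axes point as the box's (0.15 rad); home: shaft tip at the bore's end
- knob_pointer (a point): pointer end of the knob's top: 23 mm from its axis towards its -x, 36 mm above its underside
- scoop: blue measuring scoop with handle, 54x96x38 mm, loose; it and the knob may have swapped sides of the box. Bystander, leave alone
- tin: small red and white food tin, 57 mm diameter, 72 mm high, loose; bystander, leave alone
- tube: white tube with blue cap, 63x189x42 mm, lying loose; bystander, leave alone
Mind the look-alikes: they are no part of the job. Several things look just like the knob: the one meant starts nearest to the robot's base.

How it is judged:
By the outcome, as a careful person would: the job done as asked, in the order asked, and still so for the second after the job is handed in, while the arm keeps its last pose, push and grip.
It also fails if it takes over 54 s, if anything falls off the work surface, if the arm or the gripper's body presses on something with over 40 N, if the wrist force passes 120 N, or if a joint passes its speed limit or range.

## Working session

There is one attempt and no reset: what is moved stays moved. The work goes in short steps, Python scripts to look and compute and a tool call to move; the robot and the scene stay as the last step left them, time stands still between calls to the robot, and variables do not carry over. Pictures are saved under pics/ and viewed, at most 10 in all, crops included, and the job is handed in when it is done.

Besides the shell and the picture viewer there is one more tool, called after "Request:" by a JSON object that holds its "api" and its "payload", one argument or row to a line. servo_tool: Moves the arm, as the interface text tells. Its arguments: {"type":"object","properties":{"plan":{"type":"string"},"grip":{"type":"number"},"grip_force":{"type":"number"}},"required":["plan"]}

```bash
mkdir -p pics
cat > h.py <<'E'
import numpy as np, cv2
from plant import status, eyes, robot
from scipy.spatial.transform import Rotation as R
def cam(n,save=None):
    c=eyes.read_camera(n)
    if save: cv2.imwrite('pics/'+save,c['image'])
    return c
def f(c): return c['image'].shape[0]/2/np.tan(np.radians(c['fovy'])/2)
def ray(c,u,v):
    T=np.array(c['world_from_camera']); d=T[:3,:3]@np.array([(u-c['cx'])/f(c),(v-c['cy'])/f(c),1]); return T[:3,3],d
def onz(c,u,v,z):
    o,d=ray(c,u,v); return o+d*(z-o[2])/d[2]
def proj(c,p):
    T=np.array(c['world_from_camera']); q=T[:3,:3].T@(np.array(p)-T[:3,3]); return q[:2]/q[2]*f(c)+[c['cx'],c['cy']]
def totool(p):
    s=status.read_state(); return R.from_rotvec(s['orientation']).inv().apply(np.array(p)-s['tool_pos'])
E
python3 - <<'E'
from h import *
import json,pickle
a=cam('top','top1.png'); b=cam('side','side1.png')
pickle.dump((a,b),open('c1.pkl','wb'))
for c in (a,b): print(c['fovy'],c['cx'],c['cy'],np.round(c['world_from_camera'],3).tolist())
print(status.read_state())
E
```

```text
56.496885939633984 276.72339643963727 212.98580639395902 [[0.361, -0.913, 0.193, 0.323], [-0.933, -0.353, 0.072, -0.026], [0.002, -0.206, -0.979, 1.153], [0.0, 0.0, 0.0, 1.0]]
51.89756297830707 276.6639969772452 203.6095400743319 [[-0.99, -0.099, 0.099, 0.466], [-0.138, 0.576, -0.806, 0.831], [0.023, -0.812, -0.584, 0.692], [0.0, 0.0, 0.0, 1.0]]
{'t': 0.1, 'q': array([-1.22540716e+00,  1.31107114e-01,  1.48916033e+00, -9.45271504e-06,
        1.52298333e+00, -8.54129984e-02]), 'dq': array([-0.000842  , -0.0014584 , -0.00182123,  0.00043009, -0.00022274,
        0.00082915]), 'joint_torque': array([ 1.39018885e-03, -5.61338997e+01, -4.93098271e+01,  7.70396227e-02,
        2.90601910e-02, -9.88601687e-05]), 'tool_pos': array([ 0.25040763, -0.54472275,  0.23468501]), 'orientation': array([-3.06738768e+00, -6.71131228e-01,  3.52131146e-04]), 'force': array([-0.0477942 , -0.48364945,  1.12432879]), 'wrist_torque': array([-0.0006263 , -0.01072098,  0.02083424]), 'gripper_force': 0.0, 'opening': 0.09295757335794384}
```

View pics/top1.png

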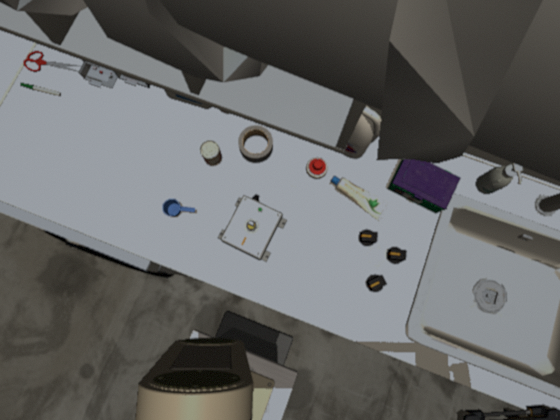

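View pics/side1.png

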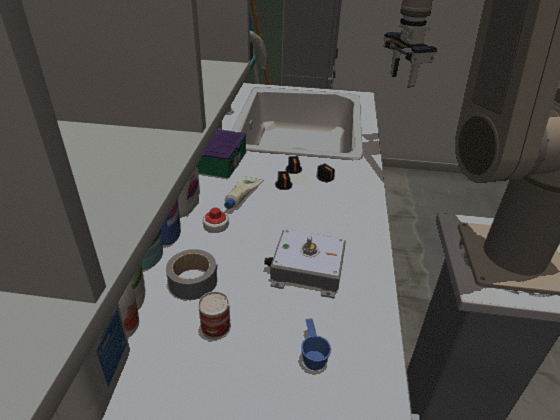

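Run:
```python
from h import *
import pickle
a,b=pickle.load(open('c1.pkl','rb'))
def crop(c,x,y,w=50,h=38,s=8): return cv2.resize(c['image'][y-h//2:y+h//2,x-w//2:x+w//2],(400,300),interpolation=cv2.INTER_CUBIC)
m=np.vstack([np.hstack([crop(a,385,262,72,54),crop(a,252,228,72,54)]),np.hstack([crop(b,304,173,72,54),crop(b,309,256,88,66)])])
cv2.imwrite('pics/crop1.png',m)
for p in [(368,238),(396,255),(375,283)]:
    q=onz(a,*p,.036); print('knob',p,q.round(3),np.hypot(*q[:2]).round(3))
# orange blobs
for n,c in(('top',a),('side',b)):
    hsv=cv2.cvtColor(c['image'],cv2.COLOR_BGR2HSV)
    for nm,lo,hi in(('or',(8,120,120),(22,255,255)),('gr',(45,100,60),(80,255,255))):
        k,_,st,ce=cv2.connectedComponentsWithStats(cv2.inRange(hsv,lo,hi))
        for i in range(1,k):
            if st[i,4]>3: print(n,nm,st[i],ce[i].round(1),onz(c,*ce[i],.05).round(4),onz(c,*ce[i],.036).round(4))
```

```text
knob (368, 238) [ 0.569 -0.216  0.036] 0.609
knob (396, 255) [ 0.552 -0.306  0.036] 0.631
knob (375, 283) [ 0.455 -0.274  0.036] 0.532
top or [362 235   5   1   5] [364. 235.] [ 0.5704 -0.2     0.05  ] [ 0.5735 -0.2022  0.036 ]
top or [243 239   2   4   4] [243.5 240.5] [0.4317 0.1144 0.05  ] [0.4331 0.1162 0.036 ]
top or [391 253   8   2   9] [394.8 253.2] [ 0.5525 -0.2976  0.05  ] [ 0.5554 -0.301   0.036 ]
top or [372 282   6   4   9] [374.7 283.7] [ 0.4514 -0.2711  0.05  ] [ 0.4531 -0.2742  0.036 ]
top gr [21 84 11  4 19] [26.5 85.3] [0.6371 0.9222 0.05  ] [0.6411 0.9343 0.036 ]
top gr [370 201   7   6  31] [372.8 203.3] [ 0.6678 -0.1943  0.05  ] [ 0.6722 -0.1964  0.036 ]
top gr [259 208   2   3   6] [259.5 209. ] [0.5333 0.1059 0.05  ] [0.536  0.1075 0.036 ]
side or [294 159   2   4   5] [294.4 160.6] [ 0.5531 -0.2812  0.05  ] [ 0.555  -0.3055  0.036 ]
side or [326 167   5   3   6] [327.8 168. ] [ 0.4531 -0.2559  0.05  ] [ 0.4528 -0.2796  0.036 ]
side or [283 174   3   5   6] [284.  175.7] [ 0.5731 -0.1923  0.05  ] [ 0.5754 -0.2146  0.036 ]
side or [310 244   4   5  14] [311.7 246.1] [0.4746 0.0931 0.05  ] [0.4748 0.077  0.036 ]
side or [326 253  10   3  13] [330.7 253.7] [0.4314 0.1114 0.05  ] [0.4306 0.0957 0.036 ]
side gr [284 244   4   3   9] [285.7 245.1] [0.5329 0.0992 0.05  ] [0.5343 0.0833 0.036 ]
```

View pics/crop1.png

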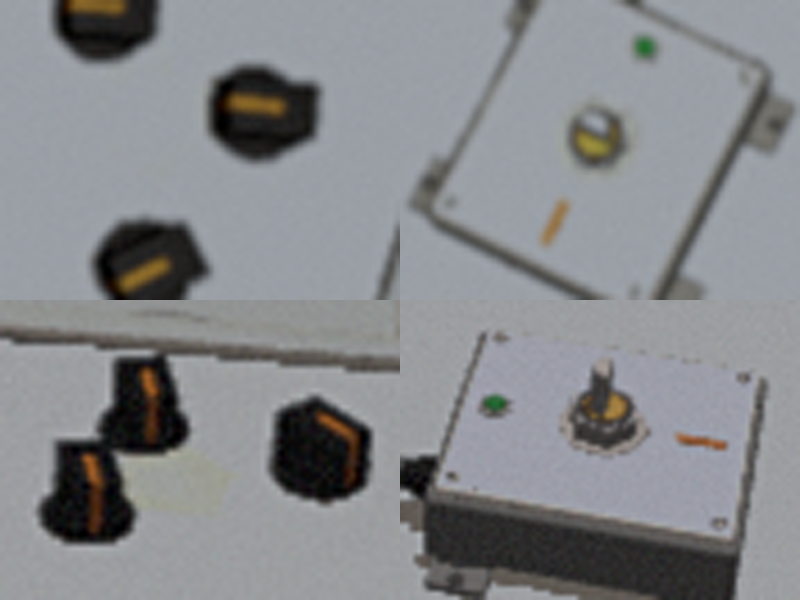

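The knob-like things are at top-view pixels (368,238), (396,255) and (375,283), at 0.61, 0.63 and 0.53 m from the base. The one at (375,283), side view (326,172), is nearest to the base, so it is the one meant, and the crop confirms that. Its pointer faces away from the sink, lower-left in the top view. The box has its line at (243.5,240.5), nut at (251,225) and lamp at (259.5,209).

Run:
```python
from h import *
import pickle
a,b=pickle.load(open('c1.pkl','rb'))
# box corners (top view)
P=[onz(a,u,v,.05)[:2] for u,v in((282.2,213.2),(219.2,238.3),(261.9,254.6),(239.4,201.9))]
print('corners',np.round(P,4).tolist(),'ctr',np.mean(P[:2],0))
def ang(p,q): d=np.array(q)-p; return np.degrees(np.arctan2(d[1],d[0])),np.hypot(*d)
print(ang(P[2],P[0]),ang(P[1],P[3]),ang(P[2],P[1]))
# knob
for nm,c,u0,v0 in(('top',a,375,283),('side',b,326,172)):
    I=c['image'][v0-22:v0+22,u0-22:u0+22].astype(float)
    hsv=cv2.cvtColor(c['image'],cv2.COLOR_BGR2HSV)[v0-22:v0+22,u0-22:u0+22]
    w=np.clip(I[...,2]-I[...,0]-25,0,None); m=np.zeros(w.shape);m[10:34,10:34]=1
    w*=m; yy,xx=np.mgrid[:44,:44]; ys,xs=np.nonzero(w>15)
    pts=np.array([onz(c,x+u0-22,y+v0-22,.036)[:2] for x,y in zip(xs,ys)]); W=w[ys,xs]
    mu=(pts*W[:,None]).sum(0)/W.sum(); C=np.cov(pts.T,aweights=W); l,V=np.linalg.eigh(C)
    print(nm,'stripe',mu.round(4),'ang',np.degrees(np.arctan2(*V[::-1,1])),np.sqrt(l)*3.46)
    k=(hsv[...,2]<70).astype(np.uint8); n,L,st,ce=cv2.connectedComponentsWithStats(k|(w>15).astype(np.uint8)); i=L[22,22]
    print(' blob',st[i],ce[i]+[u0-22,v0-22],onz(c,*(ce[i]+[u0-22,v0-22]),.018).round(4))
for p in((379.6,282.2),(370.2,287.2)): print(onz(a,*p,.036).round(4))
# rectified nut plane z=.062 from both views, centred guess, box yaw ~ -4
cx,cy=.4789,.1095; N=300; s=.07/N; th=np.radians(-4.)
def rect(c,z):
    g=np.zeros((N,N,2),np.float32)
    for i in range(N):
        X=(np.arange(N)-N/2)*s; Y=-(i-N/2)*s
        wx=cx+X*np.cos(th)-Y*np.sin(th); wy=cy+X*np.sin(th)+Y*np.cos(th)
        T=np.array(c['world_from_camera']); q=(np.c_[wx,wy,np.full(N,z)]-T[:3,3])@T[:3,:3]
        g[i]=q[:,:2]/q[:,2:]*f(c)+[c['cx'],c['cy']]
    o=cv2.remap(c['image'],g,None,cv2.INTER_CUBIC); cv2.circle(o,(N//2,N//2),int(.015/s),(0,0,255),1); return o
cv2.imwrite('pics/nut.png',np.vstack([np.hstack([rect(a,.062),rect(b,.062)]),np.hstack([rect(a,.05),rect(b,.05)])]))
```

```text
corners [[0.5455, 0.0402], [0.4126, 0.1812], [0.4134, 0.0509], [0.5319, 0.168]] ctr [0.47904489 0.11072842]
(np.float64(-4.617620779834706), np.float64(0.13249182113117317)) (np.float64(-6.322854370049187), np.float64(0.11997293631284081)) (np.float64(90.33039274236745), np.float64(0.13029437294235185))
top stripe [ 0.4523 -0.2736] ang 137.32757479876108 [0.00714691 0.02619269]
 blob [ 13  14  20  17 244] [375.09836066 282.53688525] [ 0.4586 -0.2783  0.018 ]
side stripe [ 0.4512 -0.2763] ang 118.89010822130142 [0.01165186 0.04046055]
 blob [ 13  14  18  18 255] [325.14901961 172.96862745] [ 0.4592 -0.2798  0.018 ]
[ 0.462  -0.2859  0.036 ]
[ 0.4392 -0.2655  0.036 ]
```

View pics/nut.png

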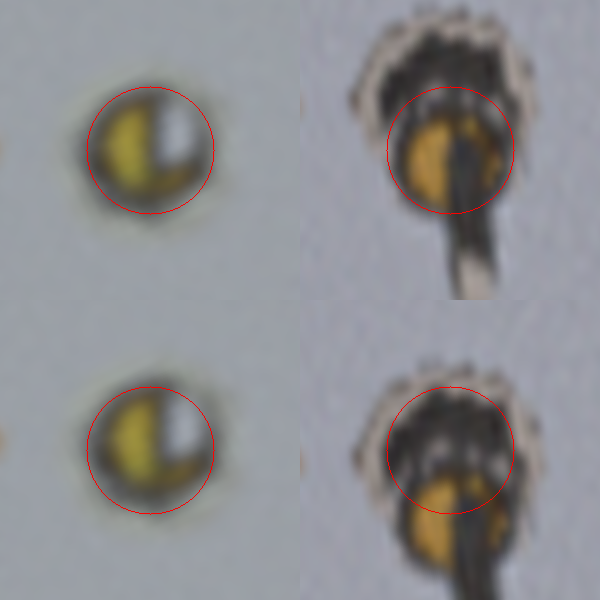

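Request:
{"api": "servo_tool", "payload": {
  "plan": "0.481 -0.499 0 -64;0.481 -0.499 0 -64;0.481 -0.499 0 -64;0.481 -0.499 0 -64;0.481 -0.499 0 -64;0.481 -0.499 0 -64;0.481 -0.499 0 -64;0.481 -0.499 0 -64;0.481 -0.499 0 -64;0.481 -0.499 0 -64;0.481 -0.499 0 -64;0.481 -0.499 0 -64",
  "grip": -0.1,
  "grip_force": 20
}}

```text
t: 1.1
tool_pos: [0.4155, -0.0711, 0.2355]
orientation: [2.247, 2.195, 0.0]
force: [1.4, 0.1, -0.5]
opening: 0.0515
gripper_force: 0.0
```

```bash
cat >> h.py <<'E'
def st(x=.4789,y=.1095):
    s=status.read_state(); M=R.from_rotvec(s['orientation']).as_matrix()
    print('t',round(s['t'],2),'pos',s['tool_pos'].round(4),'yawx',np.degrees(np.arctan2(M[1,0],M[0,0])).round(1),'tilt',M[:2,2].round(3),'F',s['force'].round(1),'Tq',s['wrist_torque'].round(2),'op',round(s['opening'],4),'gf',round(s['gripper_force'],1),'q6',s['q'][5].round(2),'to',totool([x,y,.069]).round(4))
E
python3 -c "from h import *;st()"
```

```text
t 1.1 pos [ 0.4155 -0.0711  0.2355] yawx 88.7 tilt [ 0. -0.] F [ 1.4  0.1 -0.5] Tq [-0.03 -0.1  -0.08] op 0.0515 gf 0.0 q6 -0.27 to [0.182  0.0592 0.1665]
```

Request:
{"api": "servo_tool", "payload": {
  "plan": "0.04 0.015 0 0;0.08 0.03 0 0;0.12 0.045 0 0;0.18 0.06 0.02 0;0.18 0.06 0.06 0;0.18 0.06 0.1 0;0.18 0.06 0.11 0;0.18 0.06 0.11 0"
}}

```text
t: 1.77
tool_pos: [0.4752, 0.1057, 0.1193]
orientation: [-2.24, -2.193, 0.013]
force: [-0.3, -0.2, 0.9]
opening: 0.0515
gripper_force: 0.0
```

```bash
python3 -c "from h import *;st()"
```

```text
t 1.77 pos [0.4752 0.1057 0.1193] yawx 88.8 tilt [-0.011 -0.001] F [-0.3 -0.2  0.9] Tq [-0.01 -0.04 -0.01] op 0.0515 gf 0.0 q6 0.13 to [0.0039 0.0042 0.0503]
```

Request:
{"api": "servo_tool", "payload": {
  "plan": "0 0 0 0;0 0 0 0"
}}

```text
t: 1.93
tool_pos: [0.4806, 0.1052, 0.1273]
orientation: [2.246, 2.194, 0.002]
force: [-0.2, 0.0, 0.6]
opening: 0.0513
gripper_force: 0.0
```

Run:
```python
from h import *
st()
b=cam('side');a=cam('top')
cv2.imwrite('pics/over.png',np.hstack([cv2.resize(b['image'][190:300,250:370],(480,440),interpolation=cv2.INTER_CUBIC),cv2.resize(a['image'][190:270,210:295],(320,301),interpolation=cv2.INTER_CUBIC)[:440].repeat(1,0) if 0 else cv2.resize(a['image'][190:300,210:290],(320,440),interpolation=cv2.INTER_CUBIC)]))
```

```text
t 1.93 pos [0.4806 0.1052 0.1273] yawx 88.7 tilt [0.002 0.   ] F [-0.2  0.   0.6] Tq [-0.06 -0.1  -0.03] op 0.0513 gf 0.0 q6 0.13 to [ 0.0042 -0.0019  0.0583]
```

View pics/over.png

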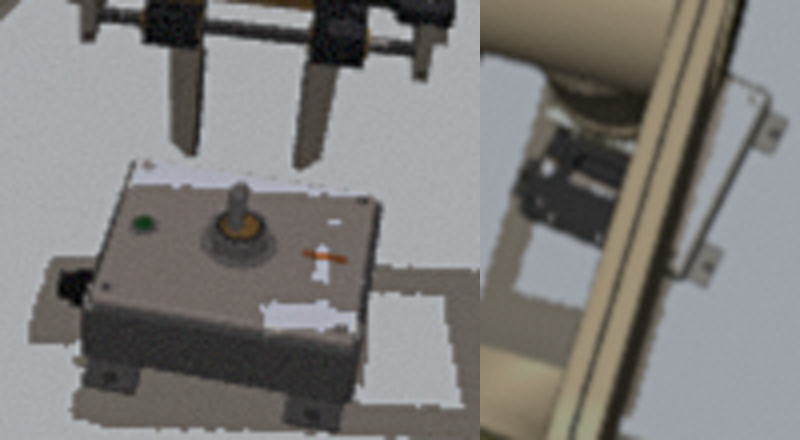

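The side view shows the fingers above the box, straddling the shaft along world x. I'll centre the tool and go down.

Request:
{"api": "servo_tool", "payload": {
  "plan": "0.004 -0.002 0.01 0;0.004 -0.002 0.02 0;0.004 -0.002 0.03 0;0.004 -0.002 0.04 0;0.004 -0.002 0.05 0;0.004 -0.002 0.057 0;0.004 -0.002 0.057 0;0.004 -0.002 0.057 0"
}}

```text
t: 2.7
tool_pos: [0.4775, 0.1094, 0.0679]
orientation: [-2.247, -2.195, 0.001]
force: [0.5, -1.2, 0.7]
opening: 0.0511
gripper_force: 0.0
```

Request:
{"api": "servo_tool", "payload": {
  "plan": "0 0 0 0;0 0 0 0;0 0 0 0;0 0 0 0;0 0 0 0;0 0 0 0",
  "grip": 1,
  "grip_force": 8
}}

```text
t: 3.2
tool_pos: [0.4797, 0.1094, 0.0691]
orientation: [2.245, 2.194, 0.005]
force: [8.6, 0.2, -6.4]
opening: 0.0318
gripper_force: 8.0
```

```bash
python3 -c "from h import *;st()"
```

```text
t 3.2 pos [0.4797 0.1094 0.0691] yawx 88.7 tilt [0.004 0.   ] F [ 8.6  0.2 -6.4] Tq [-0.07 -1.71  0.06] op 0.0318 gf 8.0 q6 0.14 to [ 0.0001 -0.0008  0.0001]
```

Request:
{"api": "servo_tool", "payload": {
  "plan": "0 0.001 0 0;0 0.001 0 0;0 0.001 0 0;0 0.001 0 0",
  "grip_force": 25
}}

```text
t: 3.53
tool_pos: [0.4799, 0.1094, 0.069]
orientation: [2.246, 2.195, 0.003]
force: [6.2, -0.8, -3.5]
opening: 0.031
gripper_force: 25.0
```

```bash
python3 -c "from h import *;st()"
```

```text
t 3.53 pos [0.4799 0.1094 0.069 ] yawx 88.7 tilt [0.003 0.   ] F [ 6.2 -0.8 -3.5] Tq [-0.12 -1.23  0.09] op 0.031 gf 25.0 q6 0.14 to [ 0.0001 -0.001   0.    ]
```

Request:
{"api": "servo_tool", "payload": {
  "plan": "0 0 0 4;0 0 0 8;0 0 0 12;0 0 0 16;0 0 0 20;0 0 0 24;0 0 0 28;0 0 0 32;0 0 0 36;0 0 0 40;0 0 0 44;0 0 0 44",
  "grip_force": 30
}}

```text
t: 4.53
tool_pos: [0.4799, 0.1093, 0.069]
orientation: [2.908, 1.187, 0.004]
force: [6.6, -1.5, -3.8]
opening: 0.0309
gripper_force: 30.0
```

```bash
python3 -c "from h import *;st()"
```

```text
t 4.53 pos [0.4799 0.1093 0.069 ] yawx 44.4 tilt [ 0.003 -0.   ] F [ 6.6 -1.5 -3.8] Tq [-0.15 -1.22 -0.08] op 0.0309 gf 30.0 q6 0.92 to [-0.0006 -0.0009 -0.    ]
```

Request:
{"api": "servo_tool", "payload": {
  "plan": "0 0 0 3;0 0 0 6;0 0 0 9;0 0 0 12;0 0 0 15;0 0 0 18;0 0 0 20;0 0 0 20"
}}

```text
t: 5.2
tool_pos: [0.4799, 0.1093, 0.069]
orientation: [3.069, 0.668, 0.004]
force: [6.6, 0.1, -2.8]
opening: 0.0311
gripper_force: 30.0
```

```bash
python3 -c "from h import *;st()"
```

```text
t 5.2 pos [0.4799 0.1093 0.069 ] yawx 24.5 tilt [ 0.003 -0.   ] F [ 6.6  0.1 -2.8] Tq [-0.16 -1.22  0.03] op 0.0311 gf 30.0 q6 1.26 to [-0.0009 -0.0006  0.    ]
```

Request:
{"api": "servo_tool", "payload": {
  "plan": "0 0 0 1;0 0 0 2;0 0 0 3;0 0 0 4;0 0 0 4"
}}

```text
t: 5.62
tool_pos: [0.4799, 0.1093, 0.069]
orientation: [3.09, 0.562, 0.004]
force: [6.6, -1.1, -4.5]
opening: 0.0315
gripper_force: 30.0
```

```bash
python3 -c "from h import *;st()"
```

```text
t 5.62 pos [0.4799 0.1093 0.069 ] yawx 20.6 tilt [ 0.003 -0.   ] F [ 6.6 -1.1 -4.5] Tq [-0.19 -1.19  0.04] op 0.0315 gf 30.0 q6 1.33 to [-0.0009 -0.0006  0.    ]
```

Request:
{"api": "servo_tool", "payload": {
  "plan": "0 0 0 1;0 0 0 2;0 0 0 3;0 0 0 3"
}}

```text
t: 5.95
tool_pos: [0.48, 0.1093, 0.069]
orientation: [3.104, 0.481, 0.004]
force: [5.4, -1.3, -4.2]
opening: 0.0311
gripper_force: 30.0
```

```bash
python3 -c "from h import *;st()"
```

```text
t 5.95 pos [0.48   0.1093 0.069 ] yawx 17.6 tilt [ 0.003 -0.   ] F [ 5.4 -1.3 -4.2] Tq [-0.24 -1.18  0.04] op 0.0311 gf 30.0 q6 1.38 to [-0.0009 -0.0005  0.    ]
```

Request:
{"api": "servo_tool", "payload": {
  "plan": "0 0 0 1;0 0 0 2;0 0 0 3;0 0 0 4;0 0 0 4"
}}

```text
t: 6.37
tool_pos: [0.48, 0.1093, 0.069]
orientation: [3.119, 0.372, 0.004]
force: [5.5, -1.7, -4.1]
opening: 0.0311
gripper_force: 30.0
```

```bash
python3 -c "from h import *;st()"
```

```text
t 6.37 pos [0.48   0.1093 0.069 ] yawx 13.6 tilt [ 0.003 -0.   ] F [ 5.5 -1.7 -4.1] Tq [-0.17 -1.2   0.12] op 0.0311 gf 30.0 q6 1.45 to [-0.001  -0.0005  0.    ]
```

Request:
{"api": "servo_tool", "payload": {
  "plan": "0 0 0 1;0 0 0 2;0 0 0 3;0 0 0 4;0 0 0 4"
}}

```text
t: 6.78
tool_pos: [0.4799, 0.1093, 0.069]
orientation: [3.13, 0.263, 0.004]
force: [6.7, -1.1, -4.1]
opening: 0.0311
gripper_force: 30.0
```

```bash
python3 -c "from h import *;st()"
```

```text
t 6.78 pos [0.4799 0.1093 0.069 ] yawx 9.6 tilt [ 0.003 -0.   ] F [ 6.7 -1.1 -4.1] Tq [-0.2  -1.18  0.14] op 0.0311 gf 30.0 q6 1.52 to [-0.001  -0.0004  0.    ]
```

Request:
{"api": "servo_tool", "payload": {
  "plan": "0 0 0 1;0 0 0 2;0 0 0 3;0 0 0 4;0 0 0 4"
}}

```text
t: 7.2
tool_pos: [0.4799, 0.1092, 0.069]
orientation: [3.137, 0.156, 0.004]
force: [6.3, -0.8, -3.8]
opening: 0.0311
gripper_force: 30.0
```

Run:
```python
from h import *
st()
b=cam('side')
cv2.imwrite('pics/nutgrip.png',cv2.resize(b['image'][205:285,265:365],(800,600),interpolation=cv2.INTER_CUBIC))
```

```text
t 7.2 pos [0.4799 0.1092 0.069 ] yawx 5.7 tilt [ 0.003 -0.   ] F [ 6.3 -0.8 -3.8] Tq [-0.13 -1.16  0.81] op 0.0311 gf 30.0 q6 1.59 to [-0.001  -0.0004  0.    ]
```

View pics/nutgrip.png

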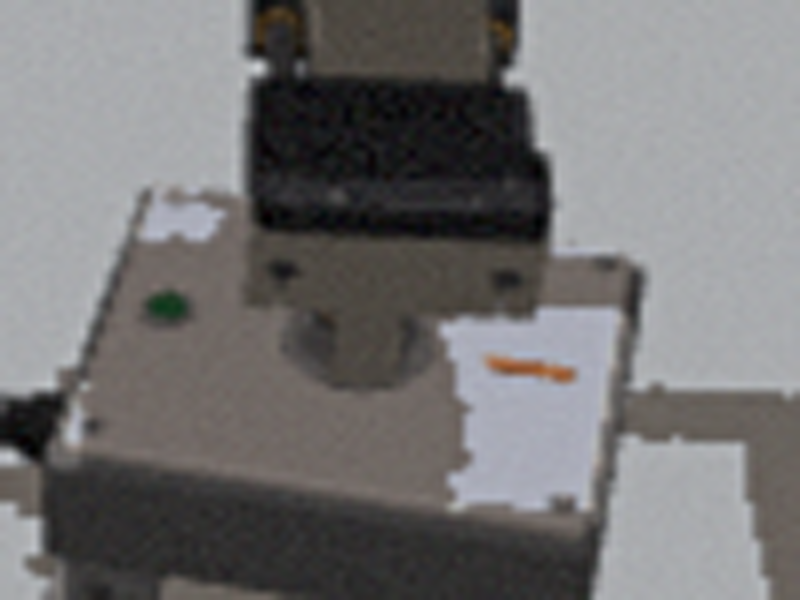

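The side view shows the finger on the nut at (370,350) and clear of the lamp at (165,305). The torque has jumped to 0.8 N m, which suggests the stop. I'll press a little further to confirm.

Request:
{"api": "servo_tool", "payload": {
  "plan": "0 0 0 1;0 0 0 2;0 0 0 3;0 0 0 3"
}}

```text
t: 7.58
tool_pos: [0.479, 0.1093, 0.0689]
orientation: [3.14, 0.072, 0.001]
force: [2.8, -2.4, 1.3]
opening: 0.0315
gripper_force: 30.0
```

```bash
python3 -c "from h import *;st()"
```

```text
t 7.58 pos [0.479  0.1093 0.0689] yawx 2.6 tilt [ 0.001 -0.   ] F [ 2.8 -2.4  1.3] Tq [-0.49 -0.47  0.59] op 0.0315 gf 30.0 q6 1.65 to [-0.0001 -0.0003 -0.0001]
```

Request:
{"api": "servo_tool", "payload": {
  "plan": "0 0 0 0;0 0 0 0;0 0 0 0;0 0 0 -6;0 0 0 -12;0 0 0 -17;0 0 0 -17",
  "grip": -0.1
}}

```text
t: 8.17
tool_pos: [0.4781, 0.1096, 0.0682]
orientation: [-3.094, -0.543, 0.002]
force: [0.2, 1.0, -0.0]
opening: 0.0512
gripper_force: 0.0
```

Request:
{"api": "servo_tool", "payload": {
  "plan": "0 0 0 0;0 0 0 0;0 0 0 0;0 0 0 0;0 0 0 0;0 0 0 0",
  "grip": 1
}}

```text
t: 8.67
tool_pos: [0.4789, 0.109, 0.0686]
orientation: [3.095, 0.536, 0.0]
force: [1.3, -3.9, -1.6]
opening: 0.0296
gripper_force: 30.0
```

```bash
python3 -c "from h import *;st()"
```

```text
t 8.67 pos [0.4789 0.109  0.0686] yawx 19.6 tilt [ 0.    -0.001] F [ 1.3 -3.9 -1.6] Tq [-0.69 -0.17 -0.15] op 0.0296 gf 30.0 q6 1.35 to [ 0.0002 -0.0005 -0.0004]
```

Request:
{"api": "servo_tool", "payload": {
  "plan": "0 0 0 2;0 0 0 4;0 0 0 6;0 0 0 6",
  "grip_force": 40
}}

```text
t: 9.0
tool_pos: [0.4785, 0.1089, 0.0686]
orientation: [3.118, 0.373, -0.001]
force: [-1.1, -4.7, 1.6]
opening: 0.0298
gripper_force: 40.8
```

```bash
python3 -c "from h import *;st()"
```

```text
t 9.0 pos [0.4785 0.1089 0.0686] yawx 13.6 tilt [-0.001 -0.001] F [-1.1 -4.7  1.6] Tq [-1.    0.2   1.03] op 0.0298 gf 40.8 q6 1.45 to [ 0.0005 -0.0005 -0.0004]
```

The jaws closed to 29.6 mm at the predicted tight angle, and a further 6° twist met 1.03 N m, so the nut is at its stop. Next I release, lift and go to the knob.

Request:
{"api": "servo_tool", "payload": {
  "plan": "0 0 0 -2;0 0 0 -2;0 0 0 -2;0 0 -0.02 -2;0 0 -0.05 -2;0 0 -0.09 -2;0 0 -0.1 -2",
  "grip": -0.18
}}

```text
t: 9.58
tool_pos: [0.4815, 0.1101, 0.1749]
orientation: [-3.112, -0.427, -0.012]
force: [0.9, -0.4, 0.5]
opening: 0.0547
gripper_force: 0.0
```

Request:
{"api": "servo_tool", "payload": {
  "plan": "-0.11 0.373 0 59;-0.11 0.373 0 59;-0.11 0.373 0 59;-0.11 0.373 0 59;-0.11 0.373 0 59;-0.11 0.373 0 59;-0.11 0.373 0 59;-0.11 0.373 0 59;-0.11 0.373 0 59;-0.11 0.373 0 59;-0.11 0.373 0 59;-0.11 0.373 0 59"
}}

```text
t: 10.58
tool_pos: [0.4735, -0.2795, 0.1682]
orientation: [-2.918, 1.162, 0.001]
force: [-0.8, 1.2, 0.1]
opening: 0.0548
gripper_force: 0.0
```

Request:
{"api": "servo_tool", "payload": {
  "plan": "0 0 0 0;0 0 0 0"
}}

```text
t: 10.75
tool_pos: [0.474, -0.2779, 0.1685]
orientation: [-2.92, 1.157, 0.0]
force: [-0.2, -1.0, 0.4]
opening: 0.0551
gripper_force: 0.0
```

Run:
```python
from h import *
st(.4595,-.2795)
a=cam('top');b=cam('side')
cv2.imwrite('pics/k.png',np.hstack([cv2.resize(a['image'][235:310,340:415],(400,400),interpolation=cv2.INTER_CUBIC),cv2.resize(b['image'][120:195,285:360],(400,400),interpolation=cv2.INTER_CUBIC)]))
```

```text
t 10.75 pos [ 0.474  -0.2779  0.1685] yawx -43.2 tilt [-0.     0.001] F [-0.2 -1.   0.4] Tq [ 0.08 -0.04  0.03] op 0.0551 gf 0.0 q6 1.7 to [-0.0094  0.0112  0.0995]
```

View pics/k.png

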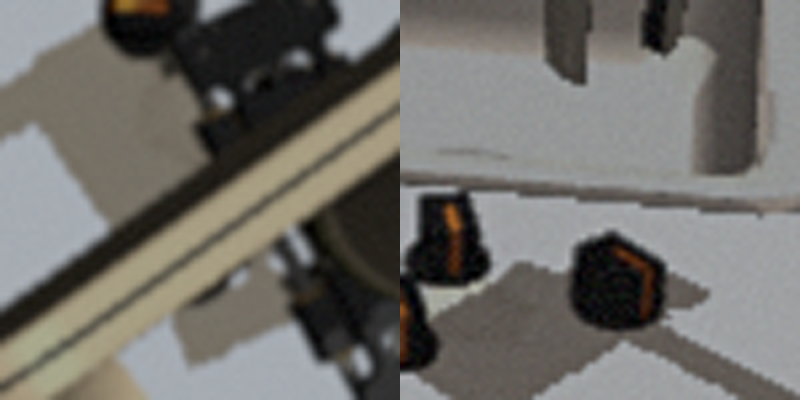

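The side crop shows the knob untouched at (615,285), pointer towards lower right, with the fingers above it. I'll shift over it and go down.

Request:
{"api": "servo_tool", "payload": {
  "plan": "-0.0095 0.011 0.02 0;-0.0095 0.011 0.05 0;-0.0095 0.011 0.08 0;-0.0095 0.011 0.1 0;-0.0095 0.011 0.115 0;-0.0095 0.011 0.13 0;-0.0095 0.011 0.138 0;-0.0095 0.011 0.139 0;-0.0095 0.011 0.139 0"
}}

```text
t: 11.6
tool_pos: [0.4592, -0.2803, 0.0296]
orientation: [-2.92, 1.158, 0.001]
force: [0.4, -0.1, 0.9]
opening: 0.0547
gripper_force: 0.0
```

```bash
python3 -c "from h import *;st(.4595,-.2795)"
```

```text
t 11.6 pos [ 0.4592 -0.2803  0.0296] yawx -43.3 tilt [-0.001  0.   ] F [ 0.4 -0.1  0.9] Tq [ 0.09 -0.03 -0.04] op 0.0547 gf 0.0 q6 1.68 to [-0.0004 -0.0008 -0.0394]
```

Request:
{"api": "servo_tool", "payload": {
  "plan": "0 0 0 0;0 0 0 0;0 0 0 0;0 0 0 0;0 0 0 0;0 0 0 0",
  "grip": 1,
  "grip_force": 10
}}

```text
t: 12.1
tool_pos: [0.4597, -0.2813, 0.0304]
orientation: [2.92, -1.159, 0.002]
force: [0.2, 0.2, 5.3]
opening: 0.03
gripper_force: 10.0
```

```bash
python3 -c "from h import *;st(.4595,-.2795)"
```

```text
t 12.1 pos [ 0.4597 -0.2813  0.0304] yawx -43.3 tilt [ 0.001 -0.001] F [0.2 0.2 5.3] Tq [ 0.26  0.1  -0.03] op 0.03 gf 10.0 q6 1.68 to [-0.0013 -0.0012 -0.0386]
```

Request:
{"api": "servo_tool", "payload": {
  "plan": "0 0 0 0;0 0 0 0;0 0 -0.02 0;0 0 -0.05 0;0 0 -0.09 0;0 0 -0.125 0;0 0 -0.125 0",
  "grip_force": 40
}}

```text
t: 12.68
tool_pos: [0.4628, -0.2836, 0.1631]
orientation: [2.917, -1.158, 0.018]
force: [1.3, -0.7, 0.5]
opening: 0.0297
gripper_force: 40.0
```

Request:
{"api": "servo_tool", "payload": {
  "plan": "-0.253 -0.297 0 -39;-0.253 -0.297 0 -39;-0.253 -0.297 0 -39;-0.253 -0.297 0 -39;-0.253 -0.297 0 -39;-0.253 -0.297 0 -39;-0.253 -0.297 0 -39;-0.253 -0.297 0 -39;-0.253 -0.297 0 -39;-0.253 -0.297 0 -39;-0.253 -0.297 0 -39;-0.253 -0.297 0 -39"
}}

```text
t: 13.68
tool_pos: [0.4785, 0.1094, 0.1542]
orientation: [3.139, -0.114, -0.001]
force: [-0.2, 0.1, -0.9]
opening: 0.0297
gripper_force: 40.0
```

Request:
{"api": "servo_tool", "payload": {
  "plan": "0 0 0 0;0 0 0 0;0 0 0 0"
}}

```text
t: 13.93
tool_pos: [0.479, 0.1075, 0.1545]
orientation: [3.139, -0.121, -0.0]
force: [0.2, -0.1, 0.4]
opening: 0.0298
gripper_force: 40.0
```

Run:
```python
from h import *
st()
b=cam('side')
import pickle; pickle.dump(b,open('hov.pkl','wb'))
cv2.imwrite('pics/hov.png',cv2.resize(b['image'][165:285,255:375],(600,600),interpolation=cv2.INTER_CUBIC))
```

```text
t 13.93 pos [0.479  0.1075 0.1545] yawx -4.4 tilt [-0. -0.] F [ 0.2 -0.1  0.4] Tq [0.04 0.02 0.02] op 0.0298 gf 40.0 q6 1.76 to [-0.0002 -0.0021  0.0855]
```

View pics/hov.png

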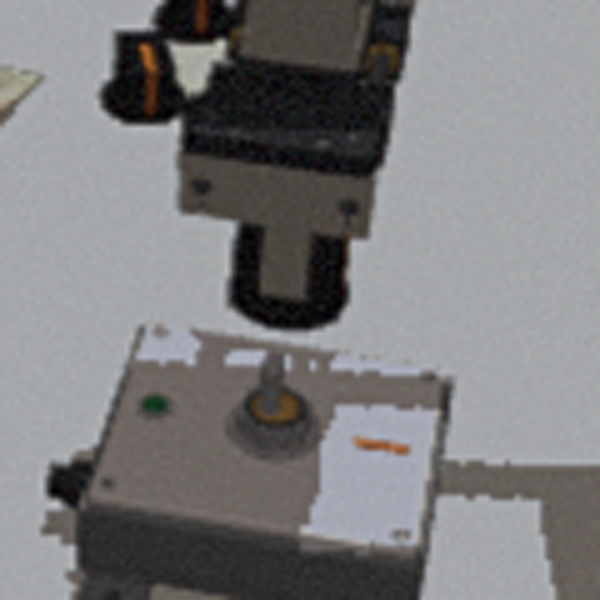

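The knob is held upright, its skirt spanning columns 228 to 350, its pointer on the right (box front). The shaft tip is at about (274,357) below it. I'll compute the knob's offset in the grip from the skirt and finger columns.

Run:
```python
from h import *
import pickle
b=pickle.load(open('hov.pkl','rb')); s=status.read_state(); p=s['tool_pos']; M=R.from_rotvec(s['orientation']).as_matrix()
k=p+[0,0,-.0304]
th=np.linspace(0,6.28,90)
sk=np.array([proj(b,k+[.026*np.cos(t),.026*np.sin(t),z]) for t in th for z in(0,.006)])
print('skirt pred crop', (sk.min(0)-[255,165])*5,(sk.max(0)-[255,165])*5)
fy=-M[:,1]*(.015)  # finger pad face toward camera (+y world)
print('pred pads edge', [((proj(b,p+M[:,0]*d-M[:,1]*.022+[0,0,-.012])-[255,165])*5).round(1).tolist() for d in(-.0075,.0075)])
print('shaft tip pred', (proj(b,[.4787,.1093,.088])-[255,165])*5)
# subpixel skirt edges per row: dark vs bright profile
g=cv2.cvtColor(b['image'],cv2.COLOR_BGR2GRAY).astype(float)
for v in range(216,230):
    r=g[v,290:340]; d=np.nonzero(r<70)[0]
    x=np.arange(290,340)
    if len(d)>4:
        l,h=d[0],d[-1]
        el=l-1+(r[l-1]-80)/(r[l-1]-r[l]); eh=h+(80-r[h])/(r[h+1]-r[h])
        print(v,round((290+el-255)*5,1),round((290+eh-255)*5,1),end=' | ')
print()
for v in range(234,246): print(v,g[v,304:316].astype(int))
```

```text
skirt pred crop [221.77454179 246.75422166] [345.61193011 334.02722281]
pred pads edge [[296.2, 295.0], [260.1, 289.5]]
shaft tip pred [277.61127252 363.04046495]
216 231.3 345.4 | 217 231.4 345.5 | 218 231.2 343.6 | 219 231.3 342.2 | 220 229.4 342.1 | 221 228.0 343.6 | 222 227.6 346.0 | 223 227.6 346.0 | 224 227.3 345.7 | 225 227.6 344.2 | 226 232.1 341.1 | 227 237.9 337.6 | 228 244.8 335.8 | 229 254.5 328.4 | 
234 [103 104 103 106 100 100 107 108 110 119 125 124]
235 [167 163 170 166 119  92  95  94 108 102 101 101]
236 [175 175 176 161 104  80  77  87 161 120  99 100]
237 [173 171 172 122  89  81  79  88 167 123 104 101]
238 [118 116 120  84  75  84  77  79 164 123 103 101]
239 [101 103  99  67  70  81  73  69 115 105 101 103]
240 [104 103  93  63  68  67  59  70 102 101 105 105]
241 [107 104  94  60  56  62  64  75 103 103 106 105]
242 [ 93  94  77  63  62  63  61  57  71  98 104 105]
243 [ 86  62  50  55  62  69  59  54  50  63  80 102]
244 [59 46 54 60 62 69 62 61 66 55 50 67]
245 [45 48 63 65 62 64 58 71 73 69 52 43]
```

Request:
{"api": "servo_tool", "payload": {
  "plan": "0.0007 -0.0018 0.01 0;0.0007 -0.0018 0.02 0;0.0007 -0.0018 0.03 0;0.0007 -0.0018 0.033 0;0.0007 -0.0018 0.033 0;0.0007 -0.0018 0.033 0"
}}

```text
t: 14.48
tool_pos: [0.4793, 0.1104, 0.121]
orientation: [3.139, -0.118, -0.002]
force: [0.2, 0.3, -0.6]
opening: 0.0297
gripper_force: 40.0
```

```bash
python3 -c "from h import *;st(.4798,.1092)"
```

```text
t 14.48 pos [0.4793 0.1104 0.121 ] yawx -4.3 tilt [-0.001 -0.   ] F [ 0.2  0.3 -0.6] Tq [ 0.06 -0.05  0.  ] op 0.0297 gf 40.0 q6 1.77 to [0.0007 0.0012 0.052 ]
```

Request:
{"api": "servo_tool", "payload": {
  "plan": "0 0 0 0;0 0 0 0;0 0 0 0"
}}

```text
t: 14.73
tool_pos: [0.4802, 0.1106, 0.1222]
orientation: [-3.139, 0.118, -0.002]
force: [-0.9, -0.7, -0.1]
opening: 0.0295
gripper_force: 40.0
```

Request:
{"api": "servo_tool", "payload": {
  "plan": "0 0 0 0"
}}

```text
t: 14.82
tool_pos: [0.48, 0.1106, 0.1221]
orientation: [-3.139, 0.118, -0.001]
force: [-0.3, 0.0, -0.9]
opening: 0.0299
gripper_force: 40.0
```

Request:
{"api": "servo_tool", "payload": {
  "plan": "0 0 0 0"
}}

```text
t: 14.9
tool_pos: [0.4799, 0.1105, 0.122]
orientation: [-3.139, 0.118, -0.001]
force: [1.0, 0.1, -0.3]
opening: 0.0296
gripper_force: 40.0
```

Request:
{"api": "servo_tool", "payload": {
  "plan": "0 0 0 0"
}}

```text
t: 14.98
tool_pos: [0.4798, 0.1105, 0.1218]
orientation: [-3.139, 0.118, -0.001]
force: [-1.0, 0.1, 0.0]
opening: 0.0297
gripper_force: 40.0
```

Request:
{"api": "servo_tool", "payload": {
  "plan": "0 0.0013 0 0;0 0.0013 0.001 0;0 0.0013 0.002 0;0 0.0013 0.003 0;0 0.0013 0.004 0;0 0.0013 0.005 0;0 0.0013 0.006 0;0 0.0013 0.007 0;0 0.0013 0.007 0"
}}

```text
t: 15.73
tool_pos: [0.4795, 0.1092, 0.1143]
orientation: [3.139, -0.118, -0.001]
force: [-0.3, -0.4, -0.0]
opening: 0.03
gripper_force: 40.0
```

```bash
python3 -c "from h import *;st(.4798,.1092)"
```

```text
t 15.73 pos [0.4795 0.1092 0.1143] yawx -4.3 tilt [-0. -0.] F [-0.3 -0.4 -0. ] Tq [ 0.1  -0.   -0.01] op 0.03 gf 40.0 q6 1.77 to [ 0.0004 -0.0001  0.0453]
```

Request:
{"api": "servo_tool", "payload": {
  "plan": "0 0 0.001 0;0 0 0.002 0;0 0 0.003 0;0 0 0.004 0;0 0 0.005 0;0 0 0.006 0;0 0 0.006 0"
}}

```text
t: 16.32
tool_pos: [0.4795, 0.1092, 0.1083]
orientation: [3.139, -0.118, -0.001]
force: [-0.2, 0.3, 0.5]
opening: 0.0297
gripper_force: 40.0
```

```bash
python3 -c "from h import *;st(.4798,.1092)"
```

```text
t 16.32 pos [0.4795 0.1092 0.1083] yawx -4.3 tilt [-0. -0.] F [-0.2  0.3  0.5] Tq [ 0.04  0.04 -0.05] op 0.0297 gf 40.0 q6 1.77 to [ 0.0003 -0.0001  0.0393]
```

Request:
{"api": "servo_tool", "payload": {
  "plan": "0 0 0.001 0;0 0 0.002 0;0 0 0.003 0;0 0 0.004 0;0 0 0.005 0;0 0 0.006 0;0 0 0.007 0;0 0 0.007 0"
}}

```text
t: 16.98
tool_pos: [0.4797, 0.1092, 0.1018]
orientation: [-3.139, 0.118, -0.0]
force: [-2.3, -0.0, 4.2]
opening: 0.0297
gripper_force: 40.0
```

Request:
{"api": "servo_tool", "payload": {
  "plan": "0 0 0.001 0;0 0 0.002 0;0 0 0.003 0;0 0 0.003 0"
}}

```text
t: 17.32
tool_pos: [0.4799, 0.1092, 0.099]
orientation: [-3.139, 0.118, -0.001]
force: [-2.1, 0.7, 6.8]
opening: 0.0293
gripper_force: 40.0
```

```bash
python3 -c "from h import *;st(.4798,.1092)"
```

```text
t 17.32 pos [0.4799 0.1092 0.099 ] yawx -4.3 tilt [0.001 0.   ] F [-2.1  0.7  6.8] Tq [-0.07  0.41 -0.03] op 0.0293 gf 40.0 q6 1.77 to [-0.0001  0.      0.03  ]
```

Request:
{"api": "servo_tool", "payload": {
  "plan": "0 0 0.001 0;0 0 0.002 0;0 0 0.003 0;0 0 0.004 0;0 0 0.004 0;0 0 0.004 0"
}}

```text
t: 17.82
tool_pos: [0.4804, 0.1093, 0.0962]
orientation: [-3.139, 0.118, -0.003]
force: [-4.9, -1.0, 13.6]
opening: 0.0297
gripper_force: 40.0
```

Request:
{"api": "servo_tool", "payload": {
  "plan": "0 0 0.0005 0;0 0 0.001 0;0 0 0.0015 0;0 0 0.0015 0;0 0 0.0015 0"
}}

```text
t: 18.23
tool_pos: [0.4807, 0.1094, 0.096]
orientation: [-3.139, 0.118, -0.003]
force: [-10.3, -0.9, 25.9]
opening: 0.0297
gripper_force: 40.0
```

```bash
python3 -c "from h import *;st(.4798,.1092)"
```

```text
t 18.23 pos [0.4807 0.1094 0.096 ] yawx -4.3 tilt [0.002 0.   ] F [-10.3  -0.9  25.9] Tq [-0.25  1.91 -0.01] op 0.0297 gf 40.0 q6 1.77 to [-0.001   0.0002  0.027 ]
```

Request:
{"api": "servo_tool", "payload": {
  "plan": "-0.0008 0 0 0;-0.0008 0 0 0;-0.0008 0 0 0;-0.0008 0 0 0;-0.0008 0 0 0;-0.0008 0 0 0",
  "grip_force": 45
}}

```text
t: 18.73
tool_pos: [0.4805, 0.1094, 0.0961]
orientation: [-3.139, 0.118, -0.006]
force: [-8.1, -2.0, 22.6]
opening: 0.0296
gripper_force: 45.0
```

Run:
```python
from h import *
st(.4798,.1092)
b=cam('side')
cv2.imwrite('pics/end.png',cv2.resize(b['image'][185:285,255:375],(720,600),interpolation=cv2.INTER_CUBIC))
```

```text
t 18.73 pos [0.4805 0.1094 0.0961] yawx -4.3 tilt [0.004 0.   ] F [-8.1 -2.  22.6] Tq [-0.28  1.36  0.04] op 0.0296 gf 45.0 q6 1.77 to [-0.0008  0.0002  0.0271]
```

View pics/end.png

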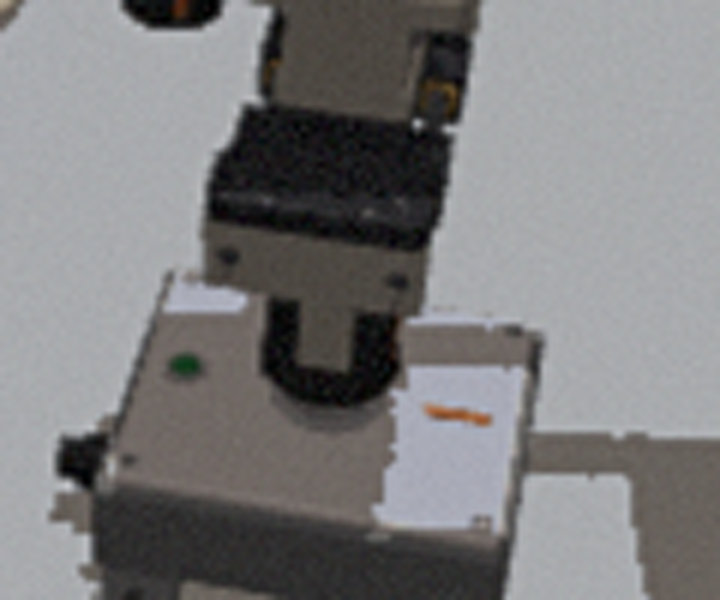

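The knob at (330,350) sits down on the shaft just above the nut, with its pointer towards the orange line at (458,413). The stroke was 6 mm to a hard stop, and the arm is pressing with about 23 N, well over the 10 N the spring needs.

```bash
python3 -c "from h import *;st();print(robot.close_job())"
```

```text
t 18.78 pos [0.4805 0.1093 0.0961] yawx -4.3 tilt [0.004 0.   ] F [-7.  -1.8 21.8] Tq [-0.24  1.32 -0.05] op 0.0295 gf 45.0 q6 1.77 to [-0.0017 -0.      0.0271]
the job is handed in; nothing more can be done
None
```

I handed the job in at 18.8 s with the nut tight against its stop, and the knob lined up with the orange line, fully home and still held pressed in against the shaft's end stop; the scoop, tin and tube were not touched.

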